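# Tip the carton seam up, slide it into the corner stop and label it

## Task

The small carton is standing on its end. Without picking it up, tip it over so that it lies with the taped face up, then slide it along the bench into the metal corner stop until its long side is flush against the long rail and its end flush against the short one. Then lay the green label clip flat, paper side up, on the middle of the carton's top, let go, and leave the other things on the bench alone.

Things in the scene. Friction and masses are not known exactly. Their poses are not given: they have to be found in the camera images.
- carton_center (a point): Centre of the closed solid cardboard carton, 90 (its x) x 60 (y) x 55 (z) mm, 0.18 to 0.33 kg. Its +z points out of the taped face (brown tape strip). It starts standing on its end, 90 mm tall, +x up, taped face roughly to the robot's right; a push high on the taped face topples it to the left onto the opposite face. Lying taped face up it is 55 mm high.
- corner_stop: L-shaped aluminium stop, fixed. Origin: inner corner, bench level. Long rail: inner face at its x = 0, runs 200 mm along its +y (to the left). Short rail: inner face at its y = 0, runs 70 mm along its -x (to the robot). Rails 12 mm thick, 25 high; black corner block 28 high. A carton that is home has its centre at (-30, 45, 27.5) mm in this frame.
- label_clip_center (a point): Centre, half-way up, of the loose green label clip: a small flat frame holding a white paper card, 38 (its x) x 30 (y) x 14 (z) mm, about 30 g. It lies on the bench, paper side (+z) up. Grip it across the 30 mm, along its y.
- tape_roll: Brown tape roll lying flat, 84 mm across, 49 mm high, origin under its centre. Loose bystander, leave alone.
- ribbon_roll: Black ribbon roll standing, 42 mm across, 76 mm high, origin under its centre. Loose bystander, leave alone.
- dispenser_bottle: White bottle with red nozzle, 55 mm across, 156 mm high, origin under its centre. Loose bystander, leave alone.
- marker_0: Black marker with a red cap, lying, 132 x 18 mm, origin under its centre. Loose bystander, leave alone.
- pin_gauge: Grey pin gauge, lying, 110 x 21 mm, 18 mm high, origin under its centre. Loose bystander, leave alone.
- bluebin3: Fixed bin hanging over the left rear of the bench: its underside is 426 mm above the bench (origin at the middle of the underside) and reaches about 73 mm towards the robot and 125 mm to either side. Keep the wrist clear of it. (Also fixed: the black open parts box at the robot's edge of the bench, 41 mm high, up to 0.39 m ahead of the robot.)
There are look-alikes about, which are no part of the job. Several things look just like the part that bears carton_center: the one meant starts farthest to the robot's left.

How it is judged (in metres and radians):
On the way, in this order (a step that is already met when the one before it is completed fails the run):
1. the carton lies on the bench with the taped face up (angle between carton_center's own z axis and vertical below 0.1 rad and height (world z) of carton_center below 0.035 m), for 0.2 s.
2. the carton lies home in the corner stop, taped face up (all of step 1 and x of carton_center in the frame of corner_stop between -0.035 and -0.026 m and y of carton_center in the frame of corner_stop between 0.041 and 0.05 m and angle between the x axis of carton_center and the y axis of corner_stop, either way round below 0.07 rad), for 0.2 s.
At the end, for the whole second after the job is handed in: Carton taped face up on the bench (0.1 rad), long side on the long rail, end on the short rail of the corner stop (gaps under 5 mm, square to 0.07 rad); label clip flat, paper up, on its top, within 15 mm of the carton's centre in plan; both at rest (all of step 2 and horizontal distance between label_clip_center and carton_center below 0.015 m and z of label_clip_center in the frame of carton_center between 0.03 and 0.039 m and angle between label_clip_center's own z axis and vertical below 0.12 rad and linear speed of each of label_clip, carton below 0.02 m/s); the robot touches nothing.
It fails at once if the carton is picked up off the bench (height (world z) of carton_center above 0.075 m).
It fails at once if a bystander is moved by more than 20 mm (distance of any of tape_roll, ribbon_roll, dispenser_bottle, marker_0, pin_gauge from where it was at the start of the episode above 0.02 m).
It also fails if it takes over 72 s, if anything falls off the work surface, if the arm or the gripper's body presses on something with over 40 N, if the wrist force passes 120 N, or if a joint passes its speed limit or range.

## Robot

A 7-joint arm with a two-finger parallel gripper is mounted at the origin on a cart in front of the work surface, level with it; the furniture and walls round the work are solid. World frame = base frame: x ahead of the robot, y to its left, z up, the work surface at z = 0. Lengths are in m, angles in degrees, forces in N, time in s.
With the tool pointing down it reaches from about 0.425 to 0.95 m from the base axis. Payload 4.7 kg.
Tool frame: the origin (TCP) lies between the finger pads; the fingertips stand 14 mm ahead of it and the grasp point (between the pads) lies 5 mm behind it (tcp_to_tips is the distance from the TCP to the fingertips, in m); z points along the fingers, y is the direction in which the jaws open and shut (so a half turn about z gives the same grasp; the last joint's range is limited). The gripper opens to 85 mm and grips with 20 to 120 N. Pads are 22 mm wide; open, the fingers measure 114 mm over their backs; the gripper's body (76 mm by 85 mm) begins 54 mm behind the grasp point. The pads swing forward as they close: fully open they stand 13 mm farther back than shut.
Start: joints at [72.198, 26.849, -2.785, 87.806, 1.381, 65.374, -4.715], TCP at [0.188, -0.648, 0.245] pointing down, gripper open.
Joint ranges: [-148.3, 148.3], [-19.14, 114.17], [-79.39, 73.82], [5.75, 140.21], [-59.74, 239.74], [12.07, 113.84], [-152.46, 152.46]. Speed limits (degrees/s): [147.25, 147.25, 180, 180, 180, 180, 180].

## Interface

Orientations are given as [roll, pitch, yaw] about the fixed x, y, z axes, in that order (R = Rz(yaw) Ry(pitch) Rx(roll)).
In Python, from bench import * gives the robot as it stands. The module is installed in compiled form; this text tells all that it offers.
- The arm moves only by the shell command python3 -m jog 'ROWS' [OPENING]. ROWS is JSON, a list of rows, each a list of 6 numbers: the shift along the tool's x, y, z in m, then the turn, a rotation vector about the tool's x, y, z in rad. In form: [[dx, dy, dz, rx, ry, rz], ...]. A call has exactly 5 rows; each row is the pose to reach, as a shift and turn from the pose measured when the call began, along the tool's axes at that moment; what a row does not reach only later rows make up. A row lasts 1/10 s, in which the tool goes at most 50 mm and 8.59 degrees, less where a joint would pass 70% of its speed; a pose out of reach is approached as far as the arm can. A call with a gripper value outside its range is refused whole. OPENING is the gripper command: -1 is shut, 1 is fully open, values between are in proportion, set as the call begins (- or left out, the last holds). The fingers move at their own pace and stop on an object; the grip force is fixed at half the most. Time passes only in rows, so rows that repeat a pose let the fingers close, or fill a call up. It gives the time, the measured TCP pose, the force and the opening at its end, in the units of the state.
- get_obs(): the state, without advancing time (a new reading comes with each control period).
- grab_frame(name): name is "scene" or "top" or "wrist"; returns the picture (400x640x3 uint8, red, green, blue); there is no depth.
- calibration(name): a dict with "camera_matrix" (3x3 intrinsics, pixels), "origin" and "orientation" of the camera in the world; the wrist camera has in their place "hand_eye" (4x4, takes a point from camera to tool coordinates, whose origin is the TCP and whose axes are the flange's). Camera axes: x right, y down, z forward; pixel columns grow to the right and rows downward; lengths in m; the calibration is good to about 2 mm. A picture is of the moment at which its call begins: read the wrist's pose just before it. calibration takes no time and is no camera call.
- job_done(): hands the job in, once; it reports no verdict.
The state is a dict: "time_s": time; "qpos": joint angles; "joint_velocities": joint speeds; "tau": joint torques, N m; "tcp_pos": TCP position; "orientation": TCP orientation; "ft_force": force on the tool from outside, world axes, zero at the start; "ft_torque": the same for the moment, N m; "grip_width": opening from 0.0 (shut) to 1.0 (fully open).
Only numpy, scipy, OpenCV 4.12 (cv2) and the standard library are available. Lean on these libraries where they do the work, as an engineer would, in place of code of your own. Each camera call takes 0.05 s, during which the arm holds its last target.

## Working session

There is one attempt and no reset: what is moved stays moved. The work goes in short steps, Python scripts to look and compute and a shell command to move; the robot and the scene stay as the last step left them, time stands still between calls to the robot, and variables do not carry over. Pictures are saved under pics/ and viewed, and the job is handed in when it is done.

```bash
mkdir -p pics; ls; cat > h.py <<'E'
import numpy as np, cv2, json
from bench import *
from scipy.spatial.transform import Rotation as R
def cam(name):
    c=calibration(name); return c
def save(img,fn,scale=1):
    if scale!=1: img=cv2.resize(img,None,fx=scale,fy=scale,interpolation=cv2.INTER_CUBIC)
    cv2.imwrite(fn,img[:,:,::-1])
E
python3 - <<'E'
from h import *
o=get_obs(); print(o)
for n in("scene","top","wrist"):
    print(n,calibration(n)); save(grab_frame(n),f"pics/{n}0.png")
E
```

```text
pics
{'time_s': 0.0, 'qpos': array([72.19789942, 26.89769624, -2.78484079, 87.87360001,  1.37854796,
       65.37526131, -4.71642973]), 'joint_velocities': array([-0.06603276, -0.00262288, -0.00743447,  0.06854337, -0.08143168,
       -0.00254729,  0.03793247]), 'tau': array([ 1.40914663e-04, -5.10301566e+01, -4.64688172e-02, -2.37705946e+01,
        1.06986289e-02,  7.57300761e-03, -6.89071967e-06]), 'tcp_pos': array([ 0.18758238, -0.64783071,  0.24425774]), 'orientation': array([-1.79886898e+02,  1.86396150e-03,  1.61466103e+01]), 'ft_force': array([0.63772308, 0.0070976 , 0.11132349]), 'ft_torque': array([ 0.04718402, -0.0434463 ,  0.00916704]), 'grip_width': 0.995983458487315}
scene {'camera_matrix': array([[421.88219208,   0.        , 324.27049039],
       [  0.        , 421.88219208, 198.29700662],
       [  0.        ,   0.        ,   1.        ]]), 'origin': array([ 0.38845167, -0.78674805,  1.18693832]), 'orientation': array([-141.02228674,   -0.40688837,   -8.34907115])}
top {'camera_matrix': array([[414.85747241,   0.        , 318.92921578],
       [  0.        , 414.85747241, 208.22431917],
       [  0.        ,   0.        ,   1.        ]]), 'origin': array([ 2.20281298e-01, -5.47812611e-05,  1.51233667e+00]), 'orientation': array([-167.02267133,    0.38482971,  -94.72712597])}
wrist {'camera_matrix': array([[311.984273  ,   0.        , 317.27060395],
       [  0.        , 311.984273  , 203.41826522],
       [  0.        ,   0.        ,   1.        ]]), 'hand_eye': array([[ 3.15445204e-04, -9.65035037e-01, -2.62120733e-01,
         6.61380893e-02],
       [ 9.99999633e-01,  9.57240796e-05,  8.51012415e-04,
         4.63503644e-04],
       [-7.96165532e-04, -2.62120905e-01,  9.65034713e-01,
        -1.28220254e-01],
       [ 0.00000000e+00,  0.00000000e+00,  0.00000000e+00,
         1.00000000e+00]])}
```

View pics/scene0.png

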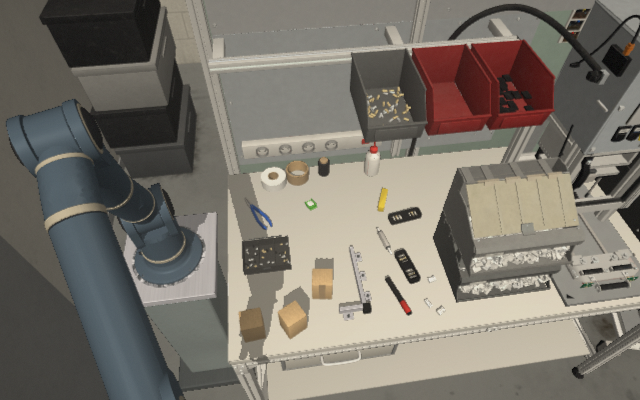

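View pics/top0.png

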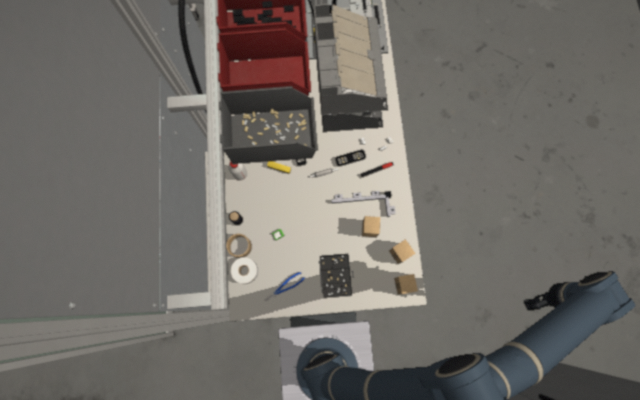

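View pics/wrist0.png

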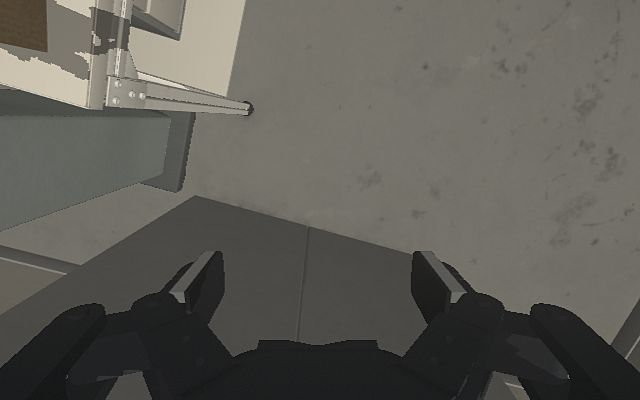

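Carton candidates: scene (321,283), (293,319) and (251,324). The one farthest left (largest y) should be (321,283), which is top (371,226). I'll check this with close crops and a localisation.

```bash
cat >> h.py <<'E'
def ray(name,uv):
    c=calibration(name); K=c["camera_matrix"]; Rm=R.from_euler('xyz',c["orientation"],degrees=True).as_matrix()
    d=Rm@np.linalg.inv(K)@np.array([uv[0],uv[1],1.]); return np.array(c["origin"]),d
def onz(name,uv,z=0):
    o,d=ray(name,uv); return o+d*(z-o[2])/d[2]
def proj(name,P):
    c=calibration(name); K=c["camera_matrix"]; Rm=R.from_euler('xyz',c["orientation"],degrees=True).as_matrix()
    p=(np.atleast_2d(P)-c["origin"])@Rm; q=p@K.T; return q[:,:2]/q[:,2:]
def wpose(o):
    T=np.eye(4);T[:3,:3]=R.from_euler('xyz',o["orientation"],degrees=True).as_matrix();T[:3,3]=o["tcp_pos"]
    return T@calibration("wrist")["hand_eye"]
def wonz(o,uv,z=0):
    T=wpose(o);K=calibration("wrist")["camera_matrix"]
    d=T[:3,:3]@np.linalg.inv(K)@np.array([uv[0],uv[1],1.]);return T[:3,3]+d*(z-T[2,3])/d[2]
def wproj(o,P):
    T=wpose(o);K=calibration("wrist")["camera_matrix"]
    p=(np.atleast_2d(P)-T[:3,3])@T[:3,:3];q=p@K.T;return q[:,:2]/q[:,2:]
E
python3 - <<'E'
from h import *
s=cv2.imread("pics/scene0.png");t=cv2.imread("pics/top0.png")
a=cv2.resize(s[235:355,225:425],None,fx=4,fy=4,interpolation=cv2.INTER_CUBIC); cv2.imwrite("pics/c1.png",a)
a=cv2.resize(t[180:280,310:430],None,fx=6,fy=6,interpolation=cv2.INTER_CUBIC); cv2.imwrite("pics/c2.png",a)
a=cv2.resize(s[150:250,240:420],None,fx=4,fy=4,interpolation=cv2.INTER_CUBIC); cv2.imwrite("pics/c3.png",a)
for n,uv in dict(A=(321,283),B=(293,319),C=(251,324)).items(): print(n,onz("scene",uv,.06))
for n,uv in dict(A=(371,226),B=(402,252),C=(407,285)).items(): print(n,onz("top",uv,.06))
E
```

```text
A [ 0.4724402  -0.20299889  0.06      ]
B [ 0.3795486  -0.30194256  0.06      ]
C [ 0.26322065 -0.2998186   0.06      ]
A [ 0.47448992 -0.19700776  0.06      ]
B [ 0.37340524 -0.29489537  0.06      ]
C [ 0.25902899 -0.2975516   0.06      ]
```

View pics/c1.png

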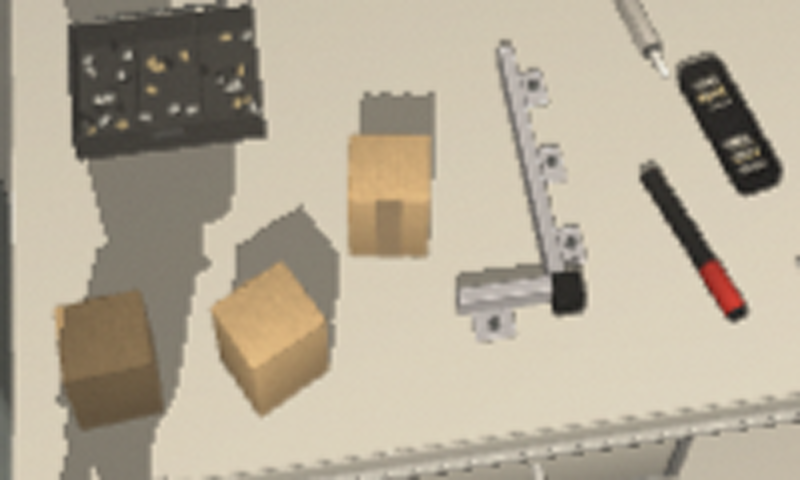

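View pics/c2.png

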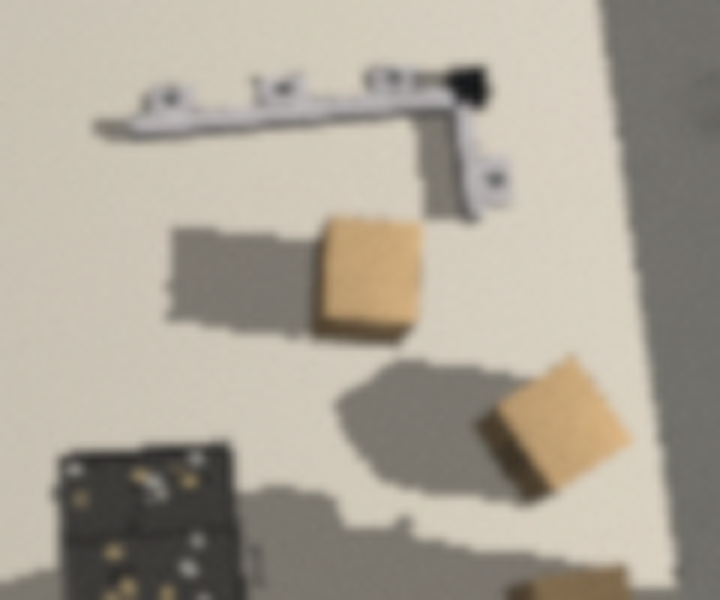

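View pics/c3.png

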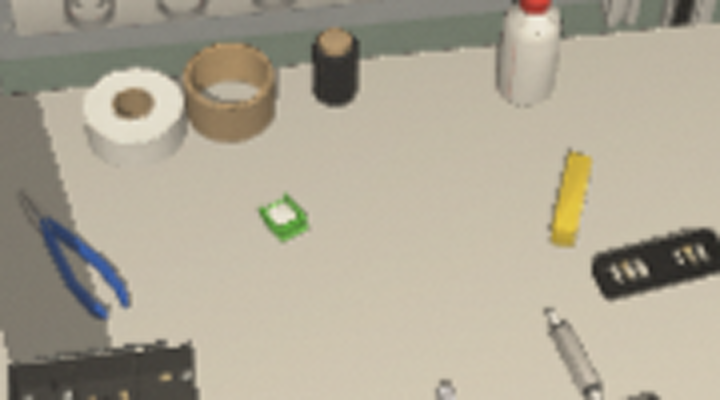

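```bash
python3 - <<'E'
from h import *
S=lambda x,y:onz
def s1(x,y,z): return onz("scene",(225+(x+.5)/4-.5,235+(y+.5)/4-.5),z)
def s3(x,y,z): return onz("scene",(240+(x+.5)/4-.5,150+(y+.5)/4-.5),z)
def t2(x,y,z): return onz("top",(310+(x+.5)/6-.5,180+(y+.5)/6-.5),z)
f=lambda p:np.round(p*1000).astype(int)[:2]
print("carton top scene",[f(s1(*p,.09)) for p in[(350,136),(431,136),(431,199),(349,201)]])
print("carton bot scene",[f(s1(*p,.0)) for p in[(352,257),(428,257)]])
print("carton top top",[f(t2(*p,.09)) for p in[(328,218),(421,220),(415,328),(324,322)]])
print("long rail top scene inner", [f(s1(*p,.025)) for p in [(500,45),(543,272)]], "outer",[f(s1(*p,.025)) for p in [(511,43),(562,270)]])
print("short rail scene inner edge top",[f(s1(*p,.025)) for p in [(458,275),(550,270)]])
print("long rail top-cam inner(bottom) edge",[f(t2(*p,.025)) for p in [(140,133),(455,108)]],"outer",[f(t2(*p,.025)) for p in [(135,120),(450,92)]])
print("short rail top inner",[f(t2(*p,.025)) for p in [(455,110),(466,215)]],'outer',[f(t2(*p,.025)) for p in [(470,105),(482,217)]])
print("block scene",[f(s1(*p,.028)) for p in [(552,275),(583,272),(585,300),(555,305)]],"top",[f(t2(*p,.028)) for p in [(450,70),(488,67),(488,97),(450,95)]])
print("clip",[f(s3(*p,.014)) for p in [(258,210),(287,193),(310,228),(285,242)]],f(s3(284,214,.014)))
print("clip top", f(onz("top",(277.5,234.5),.014)))
for n,p in dict(tape=(230,130),ribbon=(335,100),bottle=(525,100),wroll=(135,160)).items(): print(n,f(s3(*p,0)))
for n,p in dict(markA=(648,165),markB=(738,315),pinA=(548,310),pinB=(665-0,75)).items(): print(n,f(s1(*p,0.009)))
print("box",[f(s1(*p,.041)) for p in [(252,10),(265,135),(75,155)]])
E
```

```text
carton top scene [array([ 451, -168]), array([ 510, -177]), array([ 502, -227]), array([ 443, -221])]
carton bot scene [array([ 444, -221]), array([ 501, -229])]
carton top top [array([ 507, -173]), array([ 501, -227]), array([ 438, -216]), array([ 446, -165])]
long rail top scene inner [array([586, -66]), array([ 581, -265])] outer [array([595, -65]), array([ 595, -265])]
short rail scene inner edge top [array([ 519, -258]), array([ 587, -264])]
long rail top-cam inner(bottom) edge [array([583, -72]), array([ 582, -267])] outer [array([591, -69]), array([ 593, -265])]
short rail top inner [array([ 581, -266]), array([ 515, -265])] outer [array([ 583, -276]), array([ 513, -275])]
block scene [array([ 587, -269]), array([ 610, -270]), array([ 607, -292]), array([ 584, -293])] top [array([ 606, -266]), array([ 606, -289]), array([ 587, -287]), array([ 590, -264])]
clip [array([461, 144]), array([489, 159]), array([504, 117]), array([480, 105])] [483 136]
clip top [480 141]
tape [447 253]
ribbon [550 277]
bottle [728 252]
wroll [357 229]
markA [ 683 -181]
markB [ 719 -311]
pinA [ 582 -288]
pinB [ 716 -103]
box [array([390, -14]), array([ 389, -131]), array([ 244, -127])]
```

```bash
cat >> h.py <<'E'
def go(x,y,z,yaw,o=None,rp=(180,0)):
    o=o or get_obs(); Rc=R.from_euler('xyz',o["orientation"],degrees=True)
    Rt=R.from_euler('xyz',[rp[0],rp[1],yaw],degrees=True)
    d=Rc.inv().apply(np.array([x,y,z])-o["tcp_pos"]); rv=(Rc.inv()*Rt).as_rotvec()
    print("need shift",np.round(d,4),"turn",np.round(rv,3),"| dist %.3f ang %.1f"%(np.linalg.norm(d),np.degrees(np.linalg.norm(rv))))
E
python3 -c "
from h import *
go(.47,-.24,.26,82)"
```

```text
need shift [ 0.3847 -0.3134 -0.0151] turn [-1.000e-03 -1.000e-03 -1.149e+00] | dist 0.496 ang 65.9
```

```bash
python3 -m jog '[[0.038,-0.031,-0.001,0,0,-0.115],[0.076,-0.062,-0.003,0,0,-0.23],[0.114,-0.093,-0.004,0,0,-0.345],[0.152,-0.124,-0.006,0,0,-0.46],[0.19,-0.155,-0.007,0,0,-0.575]]' -0.3
python3 -c "
from h import *
go(.47,-.24,.26,82); print(get_obs()['qpos'])"
```

```text
time_s: 0.65
tcp_pos: [0.3277, -0.4444, 0.2517]
orientation: [-179.9, -0.0, 49.4]
ft_force: [0.2, 0.9, -0.5]
grip_width: 0.349
need shift [ 0.2478 -0.0252 -0.0081] turn [-0.001 -0.001 -0.57 ] | dist 0.249 ang 32.6
[ 61.15408186  15.89784112 -14.58672479 103.60804265   4.48386201
  61.1335133    4.28150294]
```

```bash
python3 -m jog '[[0.05,-0.005,0.0,0,0,-0.114],[0.099,-0.01,-0.002,0,0,-0.228],[0.149,-0.015,-0.004,0,0,-0.342],[0.198,-0.02,-0.006,0,0,-0.456],[0.248,-0.025,-0.008,0,0,-0.57]]' -0.3
python3 - <<'E'
from h import *
o=get_obs(); print(o["tcp_pos"],o["orientation"],o['qpos']); save(grab_frame("wrist"),"pics/w1.png",1.25)
json.dump({k:list(np.ravel(v)) for k,v in o.items()},open("o1.json","w"))
E
```

```text
time_s: 1.15
tcp_pos: [0.4702, -0.2393, 0.26]
orientation: [-180.0, -0.0, 82.3]
ft_force: [0.7, -0.5, 0.3]
grip_width: 0.351
[ 0.47016835 -0.23934151  0.25999829] [-1.79961402e+02 -4.75358151e-02  8.22636767e+01] [ 45.55374672  14.47791181 -27.59320628 105.5077198    7.50173387
  61.85538052   7.41641494]
```

View pics/w1.png

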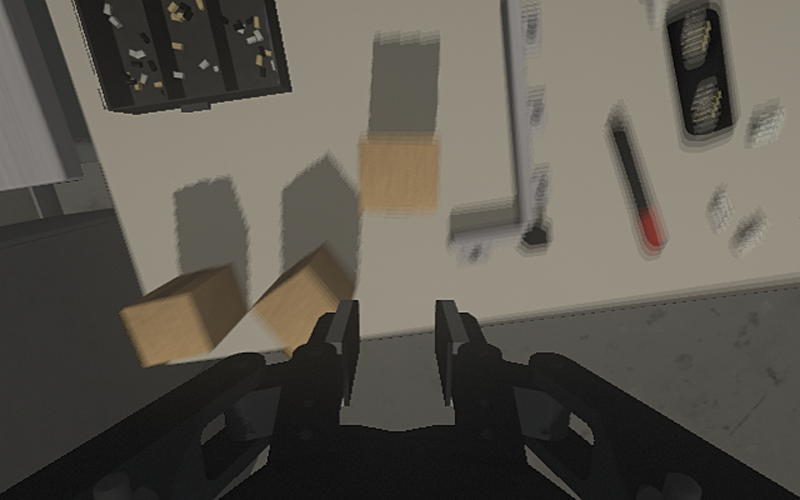

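```bash
python3 - <<'E'
from h import *
o=get_obs(); img=grab_frame("wrist"); print(o["tcp_pos"],o["orientation"])
save(img[70:220,260:460],"pics/w2.png",4)
json.dump({k:np.ravel(v).tolist() for k,v in o.items()},open("o2.json","w"))
E
```

```text
[ 0.47576666 -0.22990958  0.26095705] [179.75918739  -0.39822134  83.1989453 ]
```

View pics/w2.png

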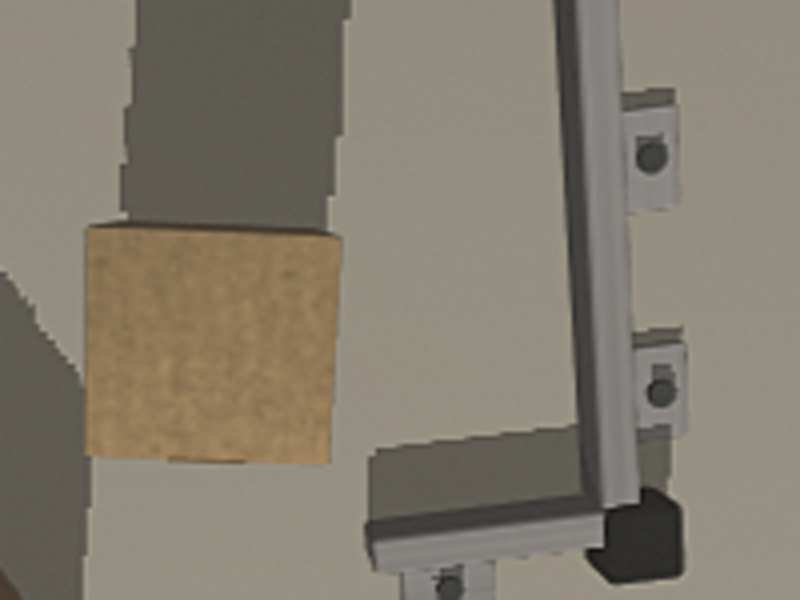

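```bash
python3 - <<'E'
from h import *
o=json.load(open("o2.json"))
w=lambda x,y,z:np.round(wonz(o,(260+(x+.5)/4-.5,70+(y+.5)/4-.5),z)*1000,1)[:2]
print("top",[w(*p,.09) for p in[(86,228),(341,239),(329,463),(86,456)]])
print("long inner top",[w(*p,.025) for p in[(577,0),(602,500)]],"bench",[w(*p,.0) for p in[(556,0),(583,490)]])
print("short inner top",[w(*p,.025) for p in[(370,540),(602,514)]],"bench",[w(*p,.0) for p in[(368,520),(583,495)]])
E
```

```text
top [array([ 450.3, -166.9]), array([ 509. , -176.4]), array([ 501. , -229.1]), array([ 442.3, -220.3])]
long inner top [array([ 584.4, -123.4]), array([ 585.3, -264. ])] bench [array([ 585.3, -119.8]), array([ 586.4, -266.7])]
short inner top [array([ 514.9, -268.1]), array([ 585.1, -268.3])] bench [array([ 517.1, -268.4]), array([ 586.3, -268.4])]
```

```bash
python3 -c "
from h import *
go(.465,-.27,.090,81)"
```

```text
need shift [-0.0382 -0.0045  0.1705] turn [ 0.002 -0.005  0.032] | dist 0.175 ang 1.9
```

```bash
python3 -m jog '[[-0.03,-0.004,0.03,0.001,-0.002,0.02],[-0.038,-0.005,0.07,0.002,-0.005,0.032],[-0.038,-0.005,0.12,0.002,-0.005,0.032],[-0.038,-0.005,0.17,0.002,-0.005,0.032],[-0.038,-0.005,0.17,0.002,-0.005,0.032]]'
python3 - <<'E'
from h import *
go(.465,-.27,.090,81); go(.475,-.21,.090,81); save(grab_frame("scene")[235:355,225:425],"pics/s2.png",4)
E
```

```text
time_s: 1.75
tcp_pos: [0.4593, -0.268, 0.0844]
orientation: [-179.2, -0.3, 81.0]
ft_force: [-1.1, -0.2, -0.7]
grip_width: 0.354
need shift [-0.001   0.0059 -0.0057] turn [-0.013 -0.005 -0.001] | dist 0.008 ang 0.8
need shift [ 0.0598  0.0063 -0.0054] turn [-0.013 -0.005 -0.001] | dist 0.060 ang 0.8
```

View pics/s2.png

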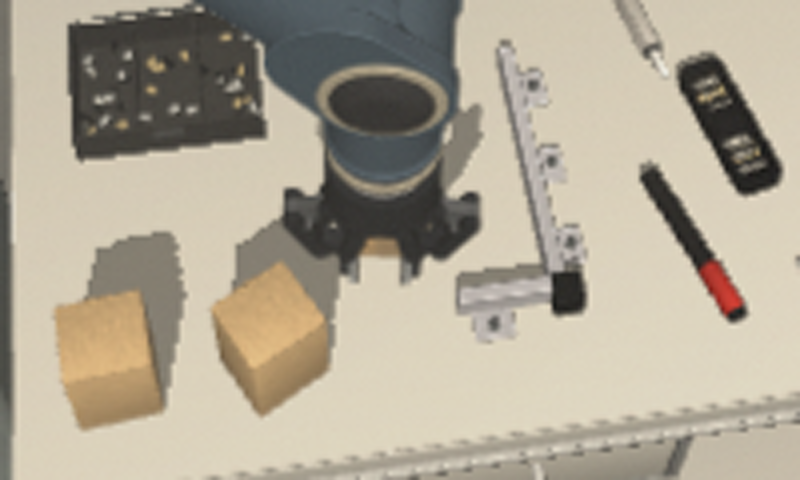

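```bash
python3 -m jog '[[0.014,0.003,-0.003,-0.013,-0.005,0],[0.028,0.006,-0.005,-0.013,-0.005,0],[0.04,0.006,-0.005,-0.013,-0.005,0],[0.05,0.006,-0.005,-0.013,-0.005,0],[0.06,0.006,-0.005,-0.013,-0.005,0]]'
python3 - <<'E'
from h import *
save(grab_frame("wrist"),"pics/w3.png",1.25);go(.475,-.21,.090,81)
E
```

```text
time_s: 2.3
tcp_pos: [0.4784, -0.2099, 0.0944]
orientation: [179.5, 0.2, 81.0]
ft_force: [0.3, -1.2, 1.5]
grip_width: 0.345
need shift [-0.0028 -0.0031  0.004 ] turn [0.008 0.002 0.002] | dist 0.006 ang 0.5
```

View pics/w3.png

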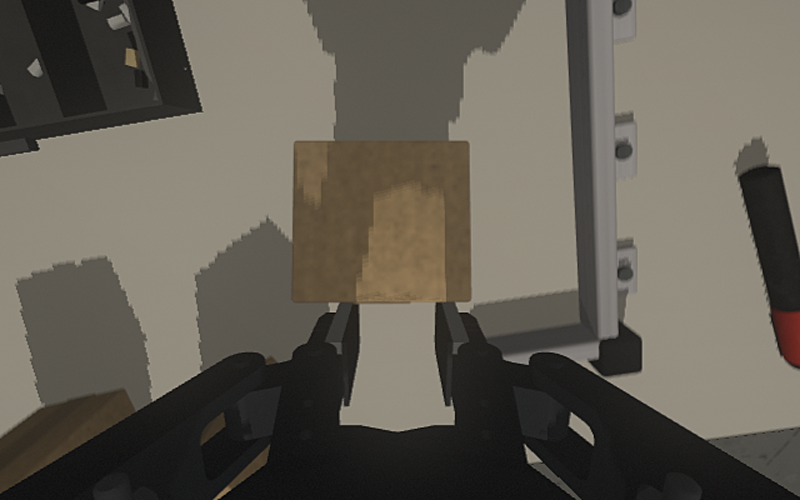

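```bash
python3 -m jog '[[0.008,-0.001,0.006,0.008,0.002,0],[0.018,-0.002,0.007,0.008,0.002,0],[0.028,-0.002,0.007,0.008,0.002,0],[0.036,-0.002,0.007,0.008,0.002,0],[0.036,-0.002,0.007,0.008,0.002,0]]'
python3 - <<'E'
from h import *
save(grab_frame("wrist"),"pics/w4.png",1.25);go(.475,-.21,.090,81)
E
```

```text
time_s: 2.85
tcp_pos: [0.4822, -0.1701, 0.0868]
orientation: [-180.0, -0.1, 81.3]
ft_force: [-0.5, 0.4, -0.1]
grip_width: 0.353
need shift [-0.0395 -0.0011 -0.0032] turn [-0.001 -0.     0.004] | dist 0.040 ang 0.2
```

View pics/w4.png

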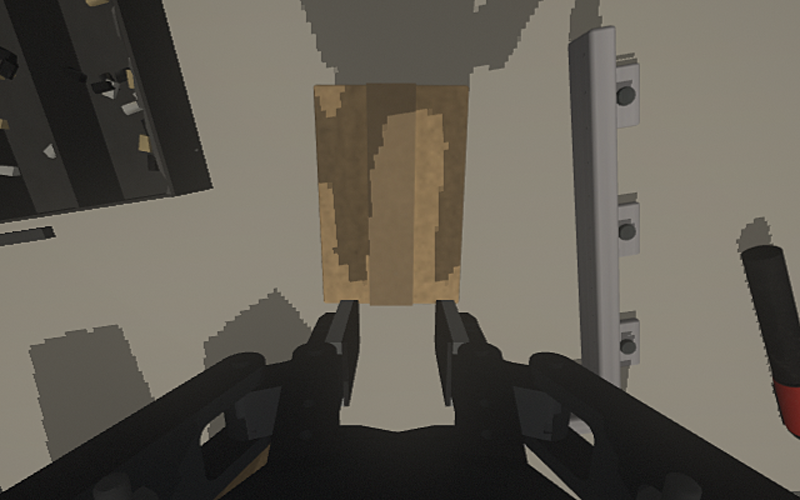

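```bash
python3 - <<'E'
from h import *
o=get_obs(); print(o["tcp_pos"])
img=grab_frame("wrist"); save(img,"pics/w5.png",1.25)
save(grab_frame("scene")[235:355,225:425],"pics/s5.png",4)
for z in(.055,.09): print(z,[np.round(wonz(o,(u/1.25,v/1.25),z)*1000)[:2] for u,v in[(315,86),(469,84),(460,303),(325,303)]])
E
```

```text
[ 0.48213953 -0.17110426  0.08685804]
0.055 [array([465., -79.]), array([523., -87.]), array([ 510., -175.]), array([ 451., -166.])]
0.09 [array([471., -85.]), array([516., -91.]), array([ 506., -160.]), array([ 460., -153.])]
```

View pics/w5.png

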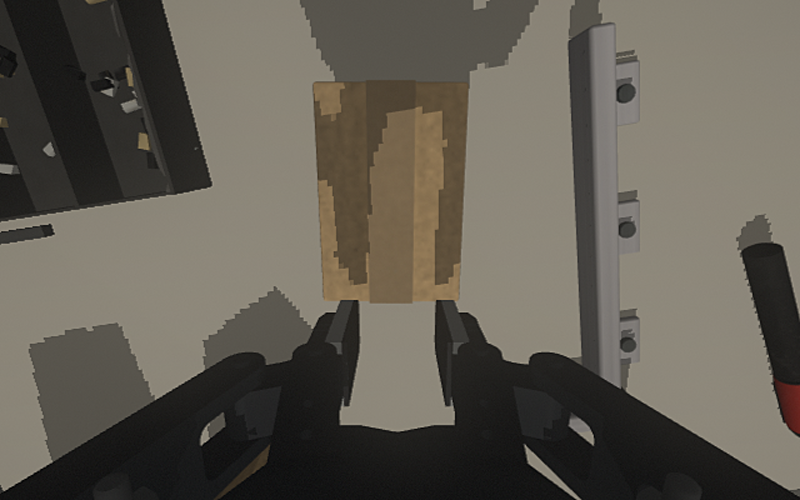

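View pics/s5.png

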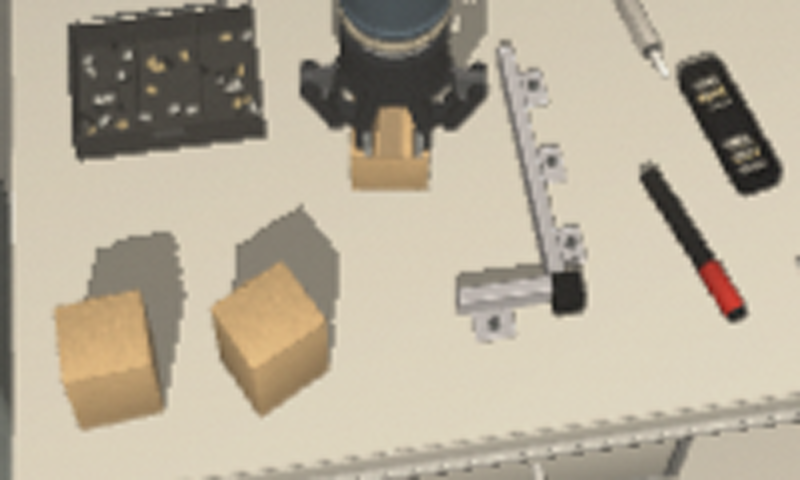

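```bash
python3 -c "
from h import *
go(.418,-.123,.12,0)"
```

```text
need shift [ 0.0388 -0.0708 -0.0331] turn [-0.     0.     1.416] | dist 0.087 ang 81.1
```

```bash
python3 -m jog '[[0.004,-0.007,-0.02,0,0,0.145],[0.008,-0.014,-0.033,0,0,0.29],[0.016,-0.028,-0.033,0,0,0.435],[0.024,-0.042,-0.033,0,0,0.58],[0.03,-0.056,-0.033,0,0,0.725]]' 0.0
python3 -c "
from h import *
go(.418,-.123,.12,0)"
```

```text
time_s: 3.5
tcp_pos: [0.4309, -0.134, 0.1201]
orientation: [180.0, -0.0, 39.2]
ft_force: [-0.7, 0.4, 0.2]
grip_width: 0.499
need shift [-0.003  -0.0167  0.0001] turn [ 0.    -0.     0.684] | dist 0.017 ang 39.2
```

```bash
python3 -m jog '[[0,-0.005,0,0,0,0.14],[-0.001,-0.01,0,0,0,0.28],[-0.002,-0.014,0,0,0,0.42],[-0.003,-0.017,0,0,0,0.56],[-0.003,-0.017,0,0,0,0.684]]' 0.1
python3 - <<'E'
from h import *
save(grab_frame("wrist"),"pics/w6.png",1.25); go(.42,-.123,.03,0)
o=get_obs(); print(o["tcp_pos"],o["orientation"],o["grip_width"])
E
```

```text
time_s: 4.0
tcp_pos: [0.4174, -0.1231, 0.1202]
orientation: [180.0, 0.0, -0.4]
ft_force: [0.4, 0.2, 0.3]
grip_width: 0.548
need shift [ 0.0024 -0.0003  0.0903] turn [ 0.001 -0.    -0.009] | dist 0.090 ang 0.5
[ 0.41758192 -0.1231949   0.12026738] [ 1.79968509e+02 -1.31296628e-02 -5.33611042e-01] 0.5490773837674133
```

View pics/w6.png

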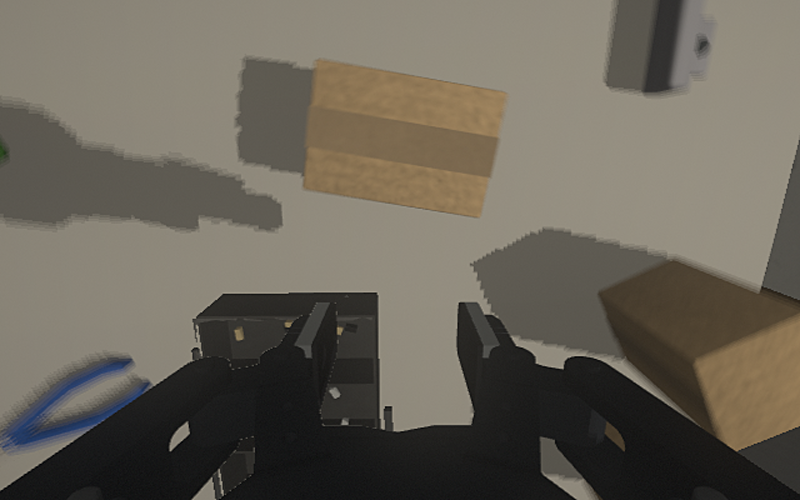

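```bash
python3 -m jog '[[0.006,0,0.02,0,0,-0.009],[0.007,0,0.045,0,0,-0.009],[0.007,0,0.07,0,0,-0.009],[0.007,0,0.09,0,0,-0.009],[0.007,0,0.09,0,0,-0.009]]' 
python3 -c "
from h import *
go(.425,-.123,.03,0)"
```

```text
time_s: 4.55
tcp_pos: [0.4229, -0.1234, 0.0284]
orientation: [-180.0, 0.3, 0.0]
ft_force: [-0.3, 0.0, 0.6]
grip_width: 0.547
need shift [ 0.002  -0.0004 -0.0016] turn [-0.     0.005  0.001] | dist 0.003 ang 0.3
```

```bash
python3 -m jog '[[0.013,0,-0.001,0,0,0],[0.026,0,-0.001,0,0,0],[0.039,0,-0.001,0,0,0],[0.052,0,-0.001,0,0,0],[0.063,0,-0.001,0,0,0]]' 
python3 - <<'E'
from h import *
save(grab_frame("wrist"),"pics/w7.png",1.25); go(.514,-.123,.03,0)
E
```

```text
time_s: 5.05
tcp_pos: [0.4861, -0.1233, 0.0296]
orientation: [-180.0, 0.4, 0.1]
ft_force: [-5.3, -0.8, 5.7]
grip_width: 0.547
need shift [ 0.0251 -0.0002 -0.0002] turn [-0.     0.003  0.002] | dist 0.025 ang 0.2
```

View pics/w7.png

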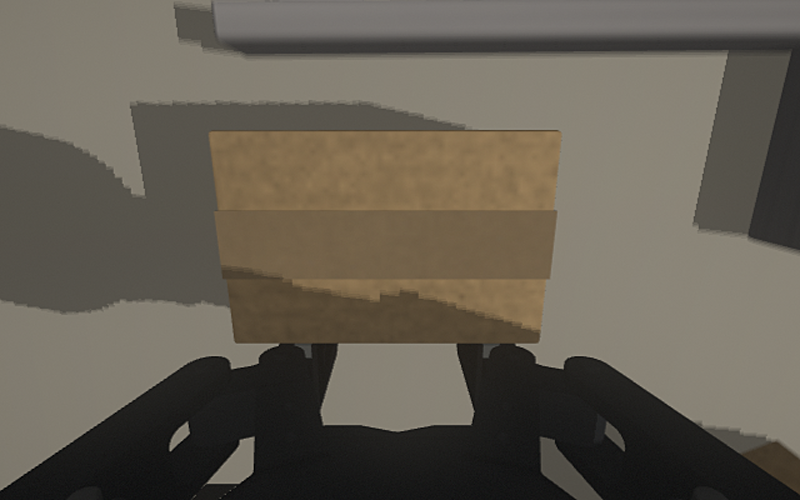

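```bash
python3 -m jog '[[0.009,0,0,0,0.003,0],[0.018,0,0,0,0.003,0],[0.024,0,0,0,0.003,0],[0.028,0,0,0,0.003,0],[0.031,0,0,0,0.003,0]]' 
python3 - <<'E'
from h import *
o=get_obs();save(grab_frame("wrist"),"pics/w8.png",1.25); go(.514,-.123,.03,0,o);print(o["ft_force"])
E
```

```text
time_s: 5.6
tcp_pos: [0.5125, -0.1231, 0.0289]
orientation: [-180.0, 1.0, 0.2]
ft_force: [-21.5, -0.2, 18.3]
grip_width: 0.55
need shift [ 0.0014 -0.0001 -0.0011] turn [-0.001  0.017  0.003] | dist 0.002 ang 1.0
[-21.46096965  -0.20653937  18.28923816]
```

View pics/w8.png

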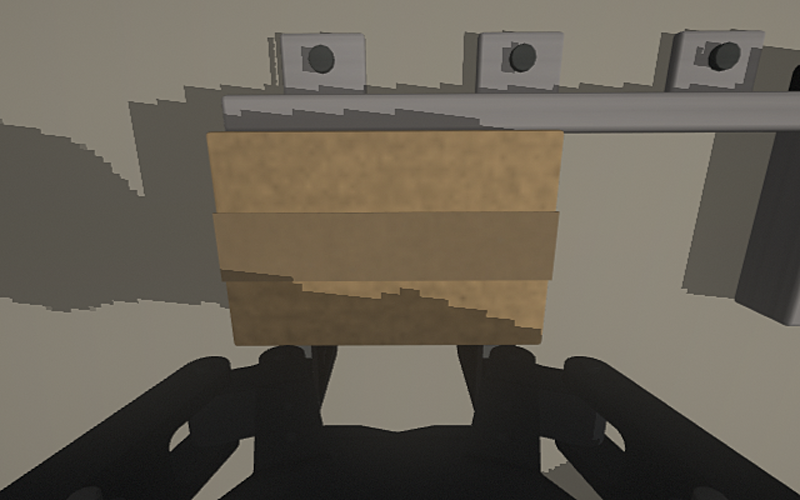

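```bash
python3 - <<'E'
from h import *
o=json.load(open("o2.json")); print(np.round(o["qpos"],1)); o=get_obs(); print(np.round(o["qpos"],1))
print([np.round(wonz(o,(u/1.25,v/1.25),.055)*1000)[:2] for u,v in[(208,132),(563,131),(541,345),(234,345)]])
go(.48,-.123,.03,0)
E
```

```text
[ 45.2  14.5 -28.3 105.4   7.3  61.8   7.4]
[ 14.6  30.7  -7.3 116.9   6.9  33.8 -87.4]
[array([583., -77.]), array([ 584., -164.]), array([ 525., -165.]), array([524., -77.])]
need shift [-0.0325 -0.0001 -0.0006] turn [-0.001  0.017  0.003] | dist 0.033 ang 1.0
```

```bash
python3 -m jog '[[-0.02,0,0,0,0.017,0],[-0.035,0,-0.01,0,0.017,0],[-0.035,0,-0.05,0,0.017,0],[-0.035,0,-0.09,0,0.017,0],[-0.035,0,-0.1,0,0.017,0]]' -1
python3 -c "
from h import *
go(.555,-.03,.13,90)"
```

```text
time_s: 6.15
tcp_pos: [0.4832, -0.1236, 0.1339]
orientation: [179.9, -0.6, 0.2]
ft_force: [1.3, -0.9, 0.2]
grip_width: -0.0
need shift [ 0.072  -0.0934  0.0046] turn [ 0.009 -0.007 -1.568] | dist 0.118 ang 89.8
```

```bash
python3 -m jog '[[0.007,-0.01,0,0,0,-0.145],[0.014,-0.02,0.002,0,0,-0.29],[0.022,-0.03,0.003,0,0,-0.435],[0.03,-0.04,0.004,0,0,-0.58],[0.038,-0.05,0.004,0,0,-0.725]]'
python3 -c "
from h import *
go(.555,-.03,.13,90)"
```

```text
time_s: 6.65
tcp_pos: [0.5221, -0.0729, 0.1301]
orientation: [179.5, -0.5, 42.1]
ft_force: [0.3, 0.1, 0.5]
grip_width: -0.003
need shift [ 0.0532 -0.0098  0.0005] turn [ 0.011 -0.004 -0.837] | dist 0.054 ang 47.9
```

```bash
python3 -m jog '[[0.01,-0.002,0,0.002,0,-0.145],[0.02,-0.004,0,0.004,-0.001,-0.29],[0.03,-0.006,0,0.006,-0.002,-0.435],[0.04,-0.008,0,0.008,-0.003,-0.58],[0.052,-0.01,0,0.01,-0.004,-0.725]]'
python3 -c "
from h import *
go(.555,-.03,.043,90)"
```

```text
time_s: 7.15
tcp_pos: [0.5548, -0.0303, 0.1303]
orientation: [179.9, -0.1, 83.9]
ft_force: [0.0, -0.2, 0.7]
grip_width: -0.003
need shift [ 0.0002 -0.      0.0873] turn [ 0.002 -0.001 -0.106] | dist 0.087 ang 6.1
```

```bash
python3 -m jog '[[0,0,0.015,0.001,0,-0.106],[0,0,0.04,0.002,-0.001,-0.106],[0,0,0.07,0.002,-0.001,-0.106],[0,0,0.087,0.002,-0.001,-0.106],[0,0,0.087,0.002,-0.001,-0.106]]'
python3 -c "
from h import *
go(.555,-.1665,.043,90)"
```

```text
time_s: 7.65
tcp_pos: [0.5538, -0.03, 0.0408]
orientation: [-179.8, -0.0, 90.0]
ft_force: [-0.6, 0.1, 1.1]
grip_width: 0.0
need shift [-0.1365  0.0012 -0.0023] turn [-0.004 -0.001  0.   ] | dist 0.137 ang 0.3
```

```bash
python3 -m jog '[[-0.018,0.001,-0.002,-0.004,0,0],[-0.034,0.001,-0.002,-0.004,0,0],[-0.05,0.001,-0.002,-0.004,0,0],[-0.065,0.001,-0.002,-0.004,0,0],[-0.08,0.001,-0.002,-0.004,0,0]]'
python3 - <<'E'
from h import *
o=get_obs();save(grab_frame("scene")[235:355,225:425],"pics/s9.png",4); go(.555,-.1665,.043,90,o);print(o["ft_force"])
E
```

```text
time_s: 8.15
tcp_pos: [0.5555, -0.1102, 0.0435]
orientation: [179.9, -0.1, 90.0]
ft_force: [-0.3, 4.9, 3.4]
grip_width: -0.004
need shift [-0.0563 -0.0005  0.0004] turn [ 0.002 -0.002  0.   ] | dist 0.056 ang 0.1
[-0.27985487  4.92730329  3.35436705]
```

View pics/s9.png

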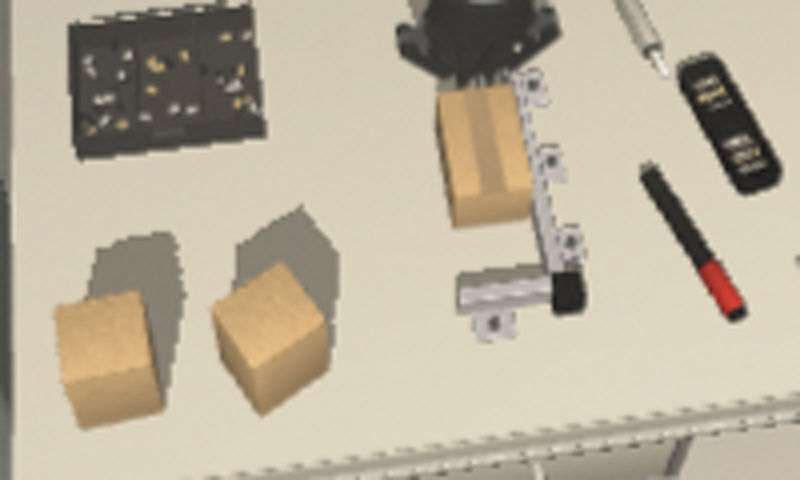

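```bash
python3 -m jog '[[-0.013,0,0,0.002,-0.002,0],[-0.026,0,0,0.002,-0.002,0],[-0.039,0,0,0.002,-0.002,0],[-0.048,0,0,0.002,-0.002,0],[-0.055,0,0,0.002,-0.002,0]]'
python3 - <<'E'
from h import *
o=get_obs();save(grab_frame("scene")[235:355,225:425],"pics/s10.png",4); go(.555,-.1665,.043,90,o);print(o["ft_force"])
E
```

```text
time_s: 8.7
tcp_pos: [0.5547, -0.1659, 0.0434]
orientation: [-179.9, -0.2, 89.8]
ft_force: [-3.9, 20.0, 8.3]
grip_width: 0.002
need shift [-0.0006  0.0003  0.0004] turn [-0.002 -0.003 -0.004] | dist 0.001 ang 0.3
[-3.94802533 20.0220086   8.33536286]
```

View pics/s10.png

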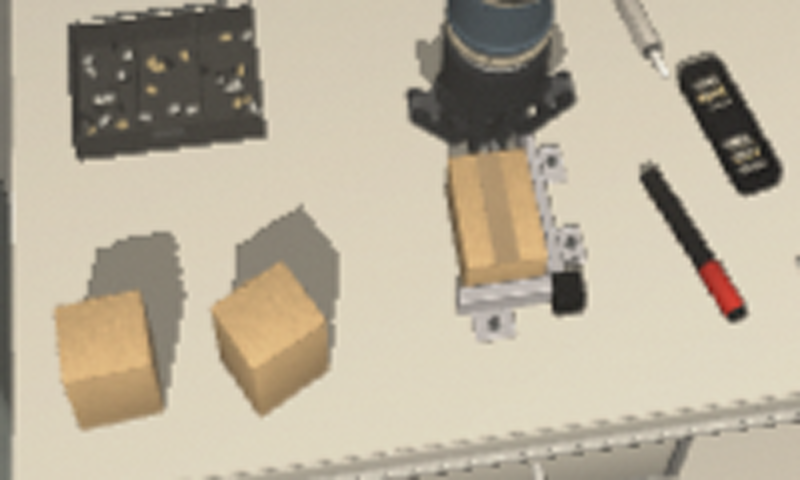

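```bash
python3 -m jog '[[0.015,0,0,0,0,0],[0.03,0,-0.02,0,0,0],[0.03,0,-0.07,0,0,0],[0.03,0,-0.12,0,0,0],[0.03,0,-0.16,0,0,0]]' 0.2
python3 -m jog '[[0,0,0,0,0,0],[0,0,0,0,0,0],[0,0,0,0,0,0],[0,0,0,0,0,0],[0,0,0,0,0,0]]' 0.2
python3 - <<'E'
from h import *
o=get_obs();i=grab_frame("wrist");save(i,"pics/w11.png",1.25)
print(o["tcp_pos"],o["orientation"])
json.dump({k:np.ravel(v).tolist() for k,v in o.items()},open("o11.json","w"))
E
```

```text
time_s: 9.25
tcp_pos: [0.5553, -0.1367, 0.206]
orientation: [-179.9, -0.0, 89.9]
ft_force: [1.3, -1.4, 0.1]
grip_width: 0.6
time_s: 9.75
tcp_pos: [0.5545, -0.1367, 0.2044]
orientation: [-179.8, -0.1, 89.9]
ft_force: [-0.7, 0.2, 1.2]
grip_width: 0.596
[ 0.55454379 -0.13670468  0.20440384] [-1.79774038e+02 -8.69326669e-02  8.98603476e+01]
```

View pics/w11.png

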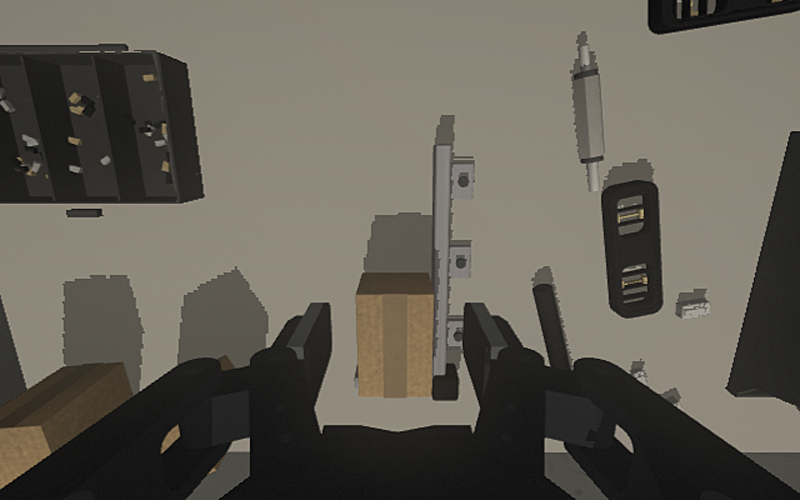

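```bash
python3 - <<'E'
from h import *
o=json.load(open("o11.json"))
w=lambda u,v,z:np.round(wonz(o,(u/1.25,v/1.25),z)*1000,1)[:2]
print([w(*p,.055) for p in[(357,294),(433,294),(433,397),(358,396)]], w(450,147,.025),w(433,147,.025),w(435,375,.028),w(458,370,.028))
E
```

```text
[array([ 523.9, -177.5]), array([ 581.6, -177.6]), array([ 583.6, -267.4]), array([ 522.2, -266.5])] [594.7 -70. ] [581.8 -70. ] [ 587.6 -264.1] [ 607.7 -259.2]
```

```bash
python3 -c "
from h import *
go(.50,.07,.2,114)"
```

```text
need shift [ 0.2066 -0.0552  0.0052] turn [-0.003 -0.002 -0.421] | dist 0.214 ang 24.1
```

```bash
python3 -m jog '[[0.04,-0.01,0.002,-0.003,-0.002,-0.1],[0.085,-0.023,0.003,-0.003,-0.002,-0.2],[0.13,-0.035,0.005,-0.003,-0.002,-0.3],[0.17,-0.046,0.005,-0.003,-0.002,-0.42],[0.206,-0.055,0.005,-0.003,-0.002,-0.42]]' 1
python3 -m jog '[[0,0,0,0,0,0],[0,0,0,0,0,0],[0,0,0,0,0,0],[0,0,0,0,0,0],[0,0,0,0,0,0]]' 1
python3 - <<'E'
from h import *
o=get_obs();i=grab_frame("wrist");save(i,"pics/w12.png",1.25)
print(o["tcp_pos"],o["orientation"])
json.dump({k:np.ravel(v).tolist() for k,v in o.items()},open("o12.json","w"))
p=wproj(o,[.482,.138,.014])[0].astype(int);print(p)
x0,y0=max(p[0]-50,0),max(p[1]-40,0);print(x0,y0);save(i[y0:y0+80,x0:x0+100],"pics/w12c.png",8)
E
```

```text
time_s: 10.3
tcp_pos: [0.4991, 0.0715, 0.1997]
orientation: [-180.0, -0.0, 114.1]
ft_force: [0.9, 0.4, -0.2]
grip_width: 0.998
time_s: 10.8
tcp_pos: [0.4994, 0.0702, 0.1995]
orientation: [-179.9, -0.0, 114.0]
ft_force: [-0.3, -0.0, -0.0]
grip_width: 1.001
[0.49941894 0.07018774 0.19952565] [-1.79938812e+02 -4.53904072e-02  1.13974962e+02]
[329 115]
279 75
```

View pics/w12.png

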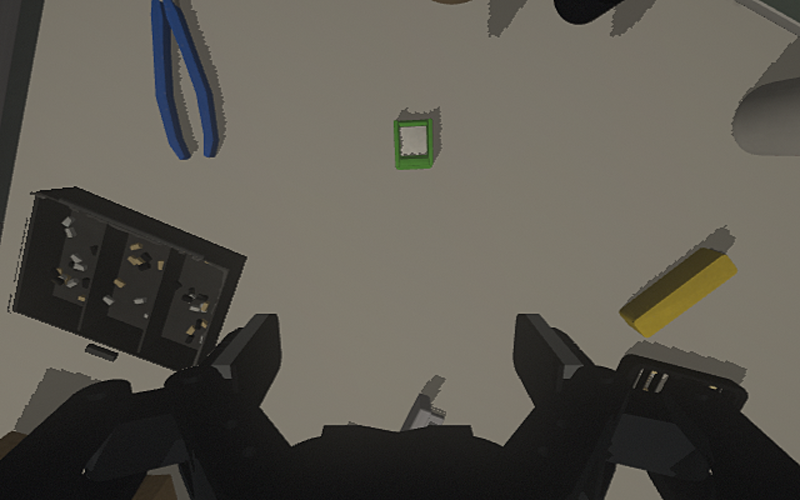

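View pics/w12c.png

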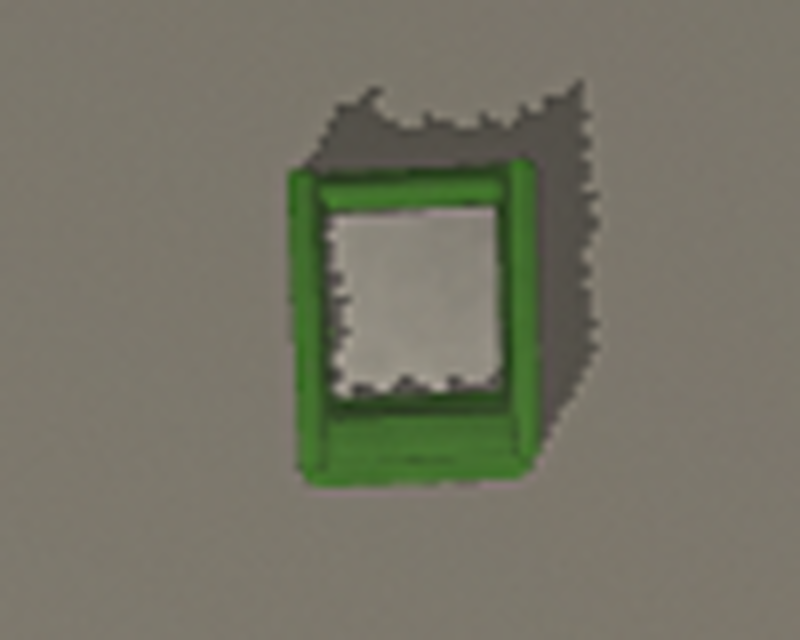

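```bash
python3 - <<'E'
from h import *
o=json.load(open("o12.json"))
w=lambda x,y,z:wonz(o,(279+(x+.5)/8-.5,75+(y+.5)/8-.5),z)[:2]
P=np.array([w(*p,.014) for p in[(290,172),(532,160),(536,458),(303,470)]])
B=np.array([w(*p,0) for p in[(310,487),(525,478)]])
print(np.round(P*1000,1),np.round(B*1000,1),"c",P.mean(0))
for a,b in((0,1),(1,2),(3,2),(0,3)): d=P[b]-P[a];print(np.linalg.norm(d),np.degrees(np.arctan2(d[1],d[0])))
E
```

```text
[[461.7 148.1]
 [487.5 161.1]
 [502.8 130. ]
 [477.2 117.1]] [[479.1 114.9]
 [503.9 127.1]] c [0.48230939 0.13905461]
0.02883080252855429 26.678217805374484
0.034612139299135786 -63.85863929104127
0.02860815016899563 26.875674775336417
0.03470935961906688 -63.48930861319166
```

```bash
python3 -c "
from h import *
go(.4823,.139,.07,116.6)"
```

```text
need shift [0.0694 0.0124 0.1296] turn [-0.001 -0.001 -0.045] | dist 0.148 ang 2.6
```

```bash
python3 -m jog '[[0.024,0.004,0.03,0,0,-0.02],[0.048,0.008,0.06,0,0,-0.045],[0.069,0.012,0.095,-0.001,-0.001,-0.045],[0.069,0.012,0.129,-0.001,-0.001,-0.045],[0.069,0.012,0.129,-0.001,-0.001,-0.045]]' 0.2
python3 - <<'E'
from h import *
o=get_obs();go(.4823,.139,.016,116.6,o)
save(grab_frame("wrist"),"pics/w13.png",1.25)
E
```

```text
time_s: 11.35
tcp_pos: [0.4792, 0.1374, 0.0671]
orientation: [-179.5, -0.1, 116.6]
ft_force: [-0.3, -0.4, 0.6]
grip_width: 0.601
need shift [-0.      0.0039  0.0511] turn [-0.008 -0.002  0.001] | dist 0.051 ang 0.5
```

View pics/w13.png

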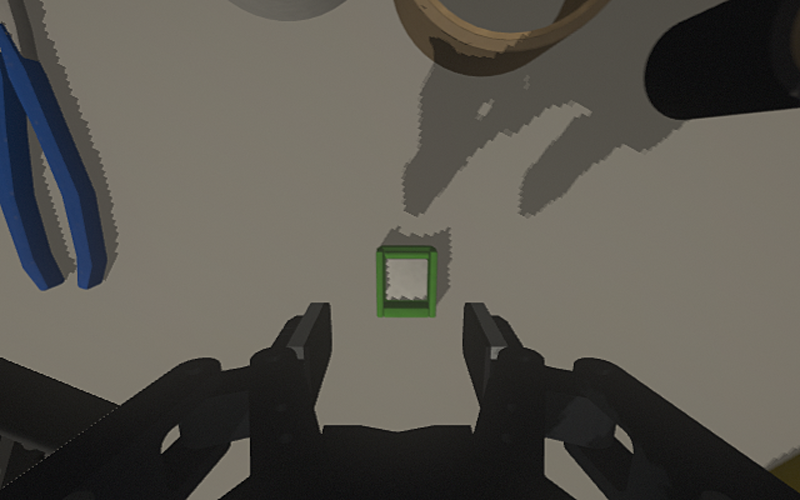

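```bash
python3 -c "
from h import *
o=get_obs()
P=np.array([wonz(o,(u/1.25,v/1.25),.014) for u,v in[(377,248),(437,247),(436,309),(378,311)]]);print(P.mean(0))
go(P.mean(0)[0],P.mean(0)[1],.016,116.6,o)"

```

```text
[0.48385187 0.14245786 0.014     ]
need shift [0.0029 0.005  0.0533] turn [-0.004 -0.001 -0.   ] | dist 0.054 ang 0.3
```

```bash
python3 -m jog '[[0.001,0.004,0.008,-0.004,-0.001,0],[0.001,0.0045,0.02,-0.004,-0.001,0],[0.001,0.0045,0.034,-0.004,-0.001,0],[0.001,0.0045,0.046,-0.004,-0.001,0],[0.001,0.0045,0.053,-0.004,-0.001,0]]'
python3 -m jog '[[0,0,0,0,0,0],[0,0,0,0,0,0],[0,0,0,0,0,0],[0,0,0,0,0,0],[0,0,0,0,0,0]]' -1
python3 - <<'E'
from h import *
o=get_obs();print(o["tcp_pos"],o["orientation"],o["grip_width"],o["ft_force"])
save(grab_frame("wrist"),"pics/w14.png",1.25)
E
```

```text
time_s: 11.9
tcp_pos: [0.4837, 0.1401, 0.015]
orientation: [-179.9, 0.0, 116.6]
ft_force: [-1.5, 0.0, -0.1]
grip_width: 0.599
time_s: 12.4
tcp_pos: [0.484, 0.1401, 0.0153]
orientation: [-179.9, 0.0, 116.6]
ft_force: [-0.4, -0.6, -0.1]
grip_width: 0.333
[0.48402126 0.14012499 0.01530244] [-1.79931982e+02  2.00344872e-02  1.16554899e+02] 0.333341210072873 [-0.36133817 -0.57590548 -0.12088873]
```

View pics/w14.png

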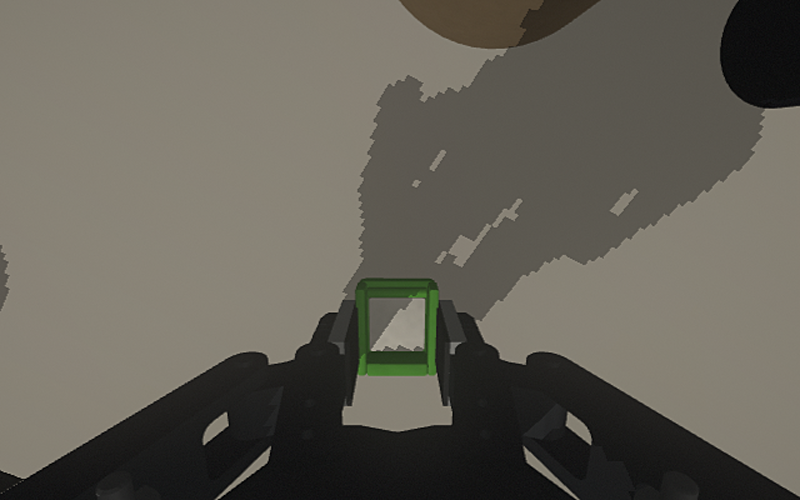

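```bash
python3 -c "
from h import *
o=get_obs()
P=np.array([wonz(o,(u/1.25,v/1.25),.014) for u,v in[(358,282),(438,282),(437,373),(358,373)]]);print(P)
T=R.from_euler('xyz',o['orientation'],degrees=True); print(T.inv().apply(P.mean(0)-o['tcp_pos']))
go(.484,.14,.14,116.6)"

```

```text
[[0.46253388 0.15224864 0.014     ]
 [0.48762424 0.1648176  0.014     ]
 [0.50432832 0.13283779 0.014     ]
 [0.47783869 0.11955252 0.014     ]]
[0.00240425 0.00024474 0.001225  ]
need shift [-0.0002 -0.0002 -0.1248] turn [-0.001  0.    -0.001] | dist 0.125 ang 0.1
```

```bash
python3 -m jog '[[0,0,-0.02,0,0,0],[0,0,-0.05,0,0,0],[0,0,-0.09,0,0,0],[0,0,-0.125,0,0,0],[0,0,-0.125,0,0,0]]' -1
python3 -c "
from h import *
go(.554,-.225,.14,90)"

```

```text
time_s: 12.95
tcp_pos: [0.4869, 0.1417, 0.1447]
orientation: [179.5, 0.1, 116.5]
ft_force: [0.1, -0.1, -0.1]
grip_width: 0.332
need shift [-0.358  -0.1039  0.0048] turn [0.008 0.001 0.463] | dist 0.373 ang 26.5
```

```bash
python3 -m jog '[[-0.025,-0.007,0,0.002,0,0.05],[-0.06,-0.017,0.002,0.004,0,0.1],[-0.1,-0.029,0.003,0.006,0,0.16],[-0.14,-0.04,0.004,0.008,0,0.22],[-0.18,-0.052,0.004,0.008,0,0.27]]' -1
python3 -c "
from h import *
go(.554,-.225,.14,90)"

```

```text
time_s: 13.45
tcp_pos: [0.5205, -0.0443, 0.1399]
orientation: [-180.0, 0.1, 101.0]
ft_force: [0.5, 0.2, -1.3]
grip_width: 0.331
need shift [-0.1838 -0.0015  0.0002] turn [-0.001  0.001  0.191] | dist 0.184 ang 11.0
```

```bash
python3 -m jog '[[-0.045,0,0,0,0,0.05],[-0.09,-0.001,0,0,0,0.1],[-0.13,-0.0015,0,0,0,0.15],[-0.165,-0.0015,0,0,0,0.191],[-0.184,-0.0015,0,0,0,0.191]]' -1
python3 -m jog '[[0,0,0,0,0,0],[0,0,0,0,0,0],[0,0,0,0,0,0],[0,0,0,0,0,0],[0,0,0,0,0,0]]' -1
python3 - <<'E'
from h import *
o=get_obs();go(.554,-.225,.0715,90,o); print(o["tcp_pos"],o["orientation"])
json.dump({k:np.ravel(v).tolist() for k,v in o.items()},open("o15.json","w"))
save(grab_frame("wrist"),"pics/w15.png",1.25)
save(grab_frame("scene")[235:355,225:425],"pics/s15.png",4)
E
```

```text
time_s: 13.95
tcp_pos: [0.5533, -0.229, 0.139]
orientation: [-179.9, 0.1, 89.8]
ft_force: [0.4, 0.6, -1.4]
grip_width: 0.329
time_s: 14.45
tcp_pos: [0.5534, -0.2275, 0.1392]
orientation: [-179.9, 0.1, 89.9]
ft_force: [-0.3, -0.4, -0.8]
grip_width: 0.332
need shift [0.0026 0.0007 0.0677] turn [-0.002  0.002 -0.002] | dist 0.068 ang 0.2
[ 0.55342259 -0.22747841  0.13924624] [-1.79894996e+02  1.24774869e-01  8.99141163e+01]
```

View pics/w15.png

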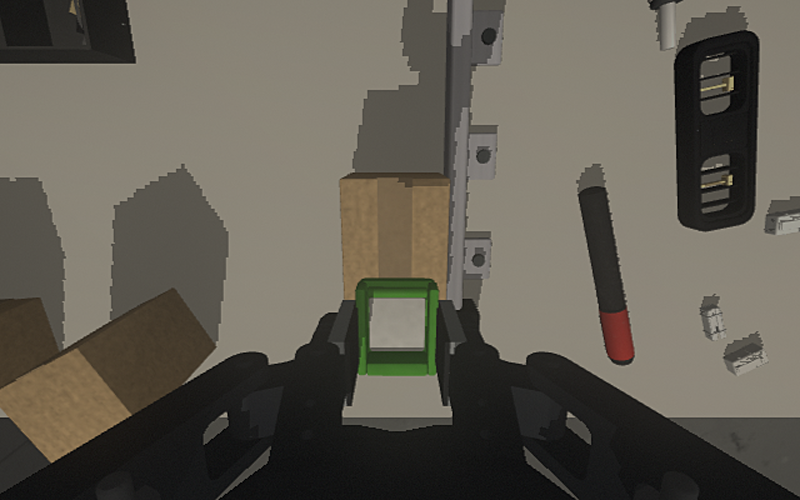

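View pics/s15.png

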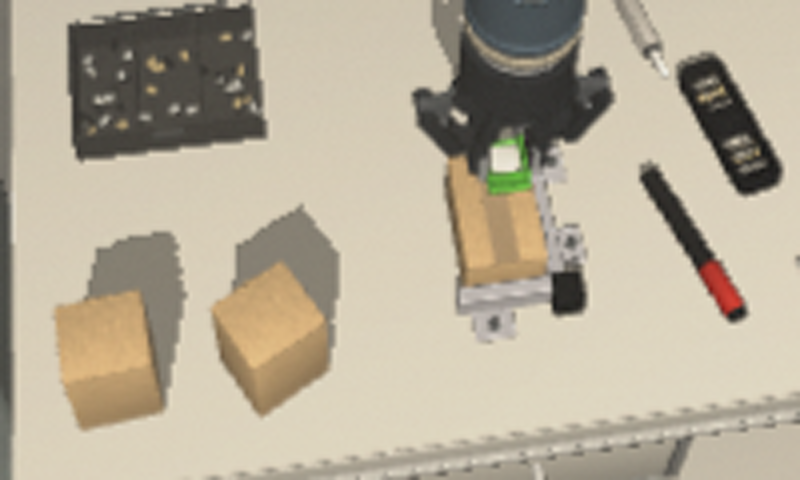

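```bash
python3 -c "
from h import *
o=json.load(open('o15.json'))
for u,v,z in[(340,180,.055),(449,180,.055),(448,297,.055),(343,297,.055),(445,10,0.),(447,60,.025)]: print(np.round(wonz(o,(u/1.25,v/1.25),z)*1000,1))"

```

```text
[ 523.1 -178.4   55. ]
[ 581.5 -178.5   55. ]
[ 583.3 -245.6   55. ]
[ 522.1 -245.5   55. ]
[582.8 -81.3   0. ]
[ 582.  -113.9   25. ]
```

```bash
python3 -m jog '[[0.002,0,0.015,-0.002,0.002,0],[0.002,0,0.032,-0.002,0.002,0],[0.002,0,0.048,-0.002,0.002,0],[0.002,0,0.06,-0.002,0.002,0],[0.002,0,0.065,-0.002,0.002,0]]' -1
python3 -c "
from h import *
o=get_obs();go(.5535,-.225,.0705,90,o);print(o['ft_force'],o['tcp_pos'])"

```

```text
time_s: 15.05
tcp_pos: [0.5525, -0.2262, 0.0727]
orientation: [-179.9, -0.0, 89.9]
ft_force: [0.6, 0.6, 0.2]
grip_width: 0.333
need shift [0.0012 0.001  0.0022] turn [-0.002 -0.    -0.003] | dist 0.003 ang 0.2
[0.594103   0.56428167 0.22803425] [ 0.55249944 -0.22619004  0.07268815]
```

```bash
python3 -m jog '[[0.001,0.001,0.001,0,0,0],[0.001,0.001,0.002,0,0,0],[0.001,0.001,0.002,0,0,0],[0.001,0.001,0.002,0,0,0],[0.001,0.001,0.002,0,0,0]]' -1
python3 -m jog '[[0,0,0,0,0,0],[0,0,0,0,0,0],[0,0,0,0,0,0],[0,0,0,0,0,0],[0,0,0,0,0,0]]' 0.1
python3 -m jog '[[0,0,-0.01,0,0,0],[0,0,-0.03,0,0,0],[0,0,-0.06,0,0,0],[0,0,-0.1,0,0,0],[0,0,-0.13,0,0,0]]' 0.1
python3 -m jog '[[0.02,0,0,0,0,0],[0.05,0,0,0,0,0],[0.05,0,0,0,0,0],[0.05,0,0,0,0,0],[0.05,0,0,0,0,0]]' 0.1
python3 - <<'E'
from h import *
o=get_obs(); print(o["tcp_pos"],o["orientation"])
json.dump({k:np.ravel(v).tolist() for k,v in o.items()},open("o16.json","w"))
save(grab_frame("wrist")[200:360,220:420],"pics/w16.png",4)
save(grab_frame("scene"),"pics/s16.png",1.25)
E
```

```text
time_s: 15.55
tcp_pos: [0.5538, -0.2253, 0.0711]
orientation: [-179.9, 0.0, 89.8]
ft_force: [-0.5, -0.2, 0.6]
grip_width: 0.332
time_s: 16.05
tcp_pos: [0.5538, -0.2253, 0.0711]
orientation: [-179.9, 0.0, 89.9]
ft_force: [-0.0, -0.1, 0.6]
grip_width: 0.548
time_s: 16.55
tcp_pos: [0.5546, -0.2252, 0.2042]
orientation: [179.9, 0.0, 89.9]
ft_force: [0.1, 0.1, 0.0]
grip_width: 0.553
time_s: 17.05
tcp_pos: [0.5546, -0.1763, 0.2043]
orientation: [179.9, 0.1, 89.8]
ft_force: [-0.4, 0.1, 0.7]
grip_width: 0.545
[ 0.55457178 -0.1762804   0.20434087] [1.79925638e+02 8.85299128e-02 8.97958193e+01]
```

View pics/w16.png

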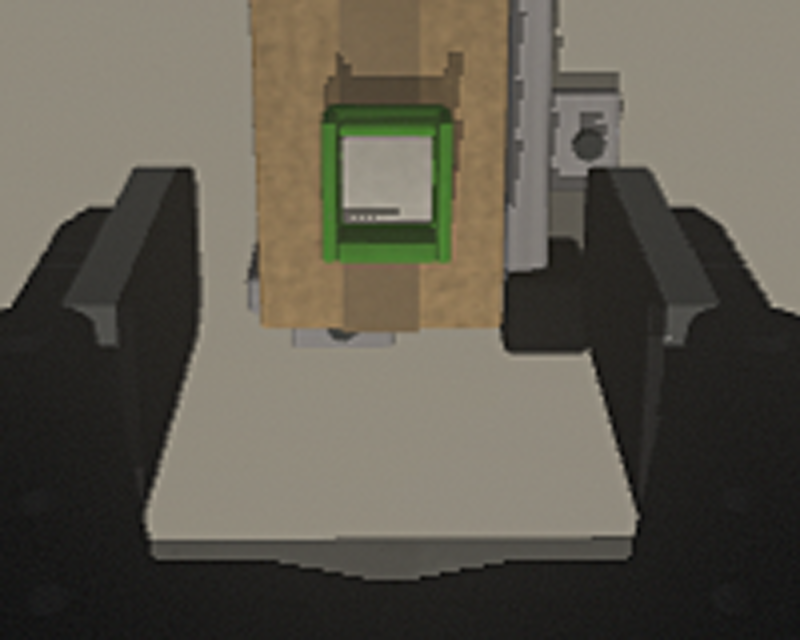

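View pics/s16.png

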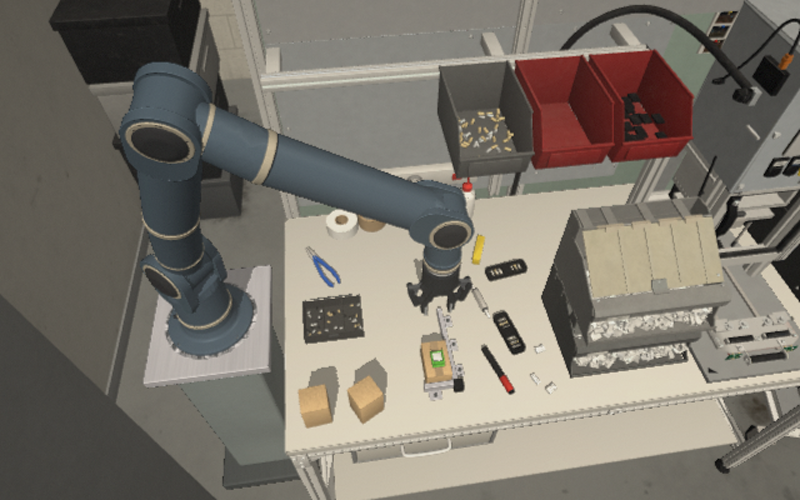

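Clip lies flat, paper up, on the tape strip (crop pixel ≈ (386,185)). I'll get final numbers from the crop before handing in.

```bash
python3 - <<'E'
from h import *
o=json.load(open("o16.json"))
w=lambda x,y,z:wonz(o,(220+(x+.5)/4-.5,200+(y+.5)/4-.5),z)[:2]*1000
c=np.mean([w(*p,.069) for p in[(323,112),(451,112),(449,260),(324,260)]],0)
e=[w(*p,.055) for p in[(258,200),(504,200),(502,328),(262,328)]]
print("clip",c,"carton edges",np.round(e,1), "rail",w(518,100,.025),w(503,270,.028))
E
```

```text
clip [ 553.82866842 -223.10657557] carton edges [[ 522.8 -232.3]
 [ 581.9 -232.5]
 [ 582.2 -266.8]
 [ 522.8 -266.5]] rail [ 587.95150057 -217.59539047] [ 584.74931137 -264.67215797]
```

Carton-to-rail gap reads 0–3 mm depending on the view. I'll take one parallax-free look with the camera directly over the rail's inner face.

```bash
python3 -m jog '[[0.02,0.015,0,0,0,0],[0.035,0.031,0,0,0,-0.003],[0.035,0.031,0,0,0,-0.003],[0.035,0.031,0,0,0,-0.003],[0.035,0.031,0,0,0,-0.003]]' 0.1
python3 -m jog '[[0,0,0,0,0,0],[0,0,0,0,0,0],[0,0,0,0,0,0],[0,0,0,0,0,0],[0,0,0,0,0,0]]' 0.1
python3 - <<'E'
from h import *
o=get_obs(); print(o["tcp_pos"],o["orientation"])
json.dump({k:np.ravel(v).tolist() for k,v in o.items()},open("o17.json","w"))
i=grab_frame("wrist");cv2.imwrite("pics/w17full.png",i[:,:,::-1]);save(i[120:320,240:380],"pics/w17.png",3)
E
```

```text
time_s: 17.65
tcp_pos: [0.585, -0.143, 0.2037]
orientation: [-180.0, 0.1, 89.8]
ft_force: [0.6, -0.2, -0.5]
grip_width: 0.551
time_s: 18.15
tcp_pos: [0.5849, -0.1431, 0.2037]
orientation: [-180.0, 0.1, 89.8]
ft_force: [0.2, 0.4, 0.5]
grip_width: 0.551
[ 0.5849224  -0.14308053  0.20373305] [-1.79995975e+02  1.06986764e-01  8.98219742e+01]
```

View pics/w17.png

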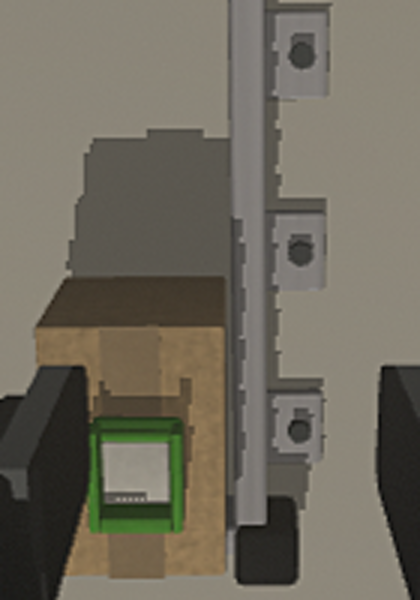

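```bash
python3 -c "
from h import *
print(job_done())"
```

```text
the job is handed in; nothing more can be done
None
```

I handed the job in at about 18 s of the 72 s. No verdict is reported, so these are my own last checks.

- **Tipping:** I tipped the carton farthest to the left, at scene pixel (321,283), by pushing high on its taped face. It landed taped face up and measured 59 x 89 mm on top.
- **Sliding home:** I slid it with both finger edges to the long rail until the force reached 21 N, then along the rail to the short one until 20 N. The final view looking straight down the rail shows about 2 mm between its long side and the long rail. Its end is within about 1 mm of the short rail, and it looks square. An earlier view had read the long side as flush, so the two disagreed by about 2 mm. Both are within the 5 mm limit, so I did not nudge it again.
- **Label clip:** It lies flat, paper up, at about (0.554, -0.223). The carton's centre measures about (0.5525, -0.2225), so the clip is roughly 2 mm off the middle.
- **Bystanders and robot:** I did not touch any of the other things, and the final scene picture shows nothing obviously out of place. I did not re-measure them one by one. The gripper was open and clear of everything at hand-in.

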